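Centre-punch the drill spot on a test coupon

ROBOT

A 6-joint arm with a two-finger parallel gripper is mounted at the origin on a cart in front of the work surface, level with it; the furniture and walls round the work are solid. World frame = base frame: x ahead of the robot, y to its left, z up, the work surface at z = 0. Lengths are in m, angles in rad, forces in N, time in s.
With the tool pointing down it reaches from about 0.275 to 0.825 m from the base axis. Payload 4.9 kg.
Tool frame: the origin (TCP) lies on the centre line of the jaws, within the pads' length; the fingertips stand 14 mm ahead of it and the grasp point (between the pads) lies 5 mm behind it; z points along the fingers, y is the line along which they close (so a half turn about z gives the same grasp; the last joint's range is limited). The gripper opens to 85 mm and grips with 20 to 120 N. Pads are 22 mm wide; open, the fingers measure 114 mm over their backs; the gripper's body (76 mm by 85 mm) begins 54 mm behind the grasp point. The pads swing forward as they close: fully open they stand 13 mm farther back than shut.
Start: joints at [-1.296, 0.326, -0.193, 1.052, 0, 1.437], TCP at [0.219, -0.505, 0.245] pointing down, gripper open.
Joint ranges: [-2.65, 2.65], [-0.97, 1.79], [-1.3, 1.35], [-1.93, 2.1], [-1.47, 1.37], [-3.14, 3.14]. Speed limits (rad/s): [2.57, 2.57, 3.14, 3.14, 3.14, 3.14].

INTERFACE

Orientations are given as a unit quaternion [w, x, y, z].
In Python, from workcell import robot, cams, ticket gives the robot as it stands.
- The arm moves only by the shell command python3 -m pendant 'ROWS' [FORCE]. ROWS is a JSON object of lists of equal length, an entry for each row: "linear": the shift along the world's x, y, z in units of 25 mm (1.0 is 25 mm), a list of three; "twist": the turn, a rotation vector about the world's x, y, z in units of 5 degrees (1.0 is 5 degrees), a list of three; "gripper": the finger opening in mm, from 0 to 85.4. A call has 1 to 12 rows; each row shifts and turns the commanded pose from where the row before left it; what a row does not reach is not made up. A row lasts 1/12 s, in which the tool goes at most 41.7 mm and 7.16 degrees, less where a joint would pass 70% of its speed; a pose out of reach is approached as far as the arm can. A call is refused whole if a number of a shift passes 1 or a number of a turn 1, either way. A call with a gripper value outside its range is refused whole. The fingers move at their own pace and stop on an object; FORCE is the grip in N (left out, the last holds). Time passes only in rows, so rows that do not move let the fingers close. It gives the time, the measured TCP pose, the force, the opening and the grip force at its end, in the units of the state.
- robot.read_state(): the state, without advancing time (a new reading comes with each control period).
- cams.get_image(name): name is "scene" or "top" or "wrist"; returns a dict with "frame" (400x640x3 uint8, red, green, blue), "z_map" (400x640 float32, m along the optical axis (not along the pixel's ray), 0 where there is no reading), "intrinsics" (3x3 intrinsics, pixels), "view" (4x4, takes a point from world to camera coordinates). Camera axes: x right, y up, looking along -z (the intrinsics and any distortion apply to the point x, -y, -z); pixel columns grow to the right and rows downward; lengths in m; the calibration is good to about 2 mm. The wrist camera is an equidistant fisheye: a pixel r from the principal point sees the ray r / f radians off the axis. A picture is of the moment at which its call begins.
- ticket.close_job(): hands the job in; it is judged then, once.
The state is a dict: "t": time; "qpos": joint angles; "qd": joint speeds; "joint_efforts": joint torques, N m; "ee_pos": TCP position; "orientation": TCP orientation; "ft_force": force on the tool from outside, world axes, zero at the start; "torque": the same for the moment, N m; "gripper_width": opening from 0.0 (shut) to 1.0 (fully open); "grip_force": force on a finger pad.
Only numpy, scipy, OpenCV 4.12 (cv2) and the standard library are available. Lean on these libraries where they do the work, as an engineer would, in place of code of your own. Each camera call takes 0.05 s, during which the arm holds its last target. There are 200 camera calls.

TASK

Take the spring-loaded centre punch (the thick capped tool) out of its stand, hold it upright with its point inside the ring scribed on the metal coupon, and press it straight down until the spring inside snaps and the nose is fully in. Then put the punch back upright in the hole of the stand it came from and let go. Do not fire the punch anywhere else, do not shift the coupon, and leave the scriber, timer, vial and notes where they are.

Things in the scene. Friction and masses are not known exactly. Their poses are not given: they have to be found in the camera images.
- punch_grip (a point): Middle of the knurled grip (24 mm in diameter, from 24 mm below to 18 mm above this point) of the spring-loaded centre punch: a plain steel tool, 0.25 kg, standing point down in one hole of the stand; z up along it. On the grip sits a domed 28 mm cap, its top 28 mm above this point. The point of the nose is 84 mm below.
- punch_tip (a point): The blunt point (3 mm wide) of the punch's nose; the nose is 8 mm in diameter, tapering over the last 6 mm, and sticks out 14 mm from the barrel. It moves with the nose.
- punch_nose (a joint): How far the nose is pushed into the barrel: 0 out, 0.010 m fully in. The resistance starts at 4 N and climbs to about 13 N at 4 mm; there the hidden spring snaps and the resistance collapses to about 5 N just before the rigid stop at 10 mm. Press to that stop. The nose comes out by itself when lifted.
- punch: The same punch; origin on its axis at the underside of its collar, z up. The collar (40 mm in diameter, 6 mm thick, just under the grip) rests on the stand, 65 mm above the bench, and can also bear the fingertips when pressing. Below it a barrel of 14 mm diameter runs down 40 mm, then the nose 14 mm more.
- ring (a point): Centre of the scribed ring (16 mm in diameter, dark line, with a cross) on the upper face of the coupon, 26 mm above the bench; z up. Coupon: loose aluminium plate 100 x 50 x 6 mm on a fixed round steel block, 130 mm in diameter, 20 mm high. The ring lies 30 mm from the coupon's centre, at the end opposite a 12 mm drilled hole.
- stand: Fixed aluminium tool stand, 70 x 150 mm, 65 mm high (origin: centre of its underside, long side along its y axis), open below its 10 mm top plate. Two through holes of 24 mm diameter lie at y = +36 and -36 mm; one holds the punch, the other the scriber.
- scriber_mid (a point): Half-way up the handle of a plain scriber, slim (12 mm handle, no cap, 34 mm collar), standing in the other hole of the stand; handle top 33 mm above this point. To be left alone.
- timer: Bench timer, 66 x 62 x 18 mm, lying on the bench; origin under its centre. Bystander.
- vial_amber: Small amber vial with a black cap, 23 mm in diameter, 45 mm high, standing; origin under its centre. Bystander.
- notes: Block of sticky notes, 51 x 51 x 14 mm; origin under its centre. Bystander.

How it is judged:
On the way:
1. the upright punch, its point inside the ring, has been pressed down until its spring snapped (nose pushed in more than 8.5 mm) (value of joint punch_nose above 0.0085 m and horizontal distance between punch_tip and ring below 0.008 m and z of punch_tip in the frame of ring below 0.004 m and angle between punch's own z axis and vertical below 0.2 rad), for 0.05 s.
At the end, for the whole second after the job is handed in: The punch stands upright (within 7 degrees) and at rest in the hole it came from, collar on the stand (within 12 mm of where it stood), released; the coupon's ring is within 15 mm of where it was (distance of punch_grip from where it was at the start of the episode below 0.012 m and angle between punch's own z axis and vertical below 0.12 rad and linear speed of punch below 0.02 m/s and distance of ring from where it was at the start of the episode below 0.015 m); the robot touches nothing.
It fails at once if the punch fired (nose in more than 8 mm) with its point outside the ring, off the coupon, or leaning more than 0.2 rad (value of joint punch_nose above 0.008 m and not (horizontal distance between punch_tip and ring below 0.008 m and z of punch_tip in the frame of ring below 0.004 m and angle between punch's own z axis and vertical below 0.2 rad)).
It fails at once if the scriber, timer, vial or notes moved by more than 25 mm (distance of any of scriber_mid, timer, vial_amber, notes from where it was at the start of the episode above 0.025 m).
It also fails if it takes over 54 s, if anything falls off the work surface, if the arm or the gripper's body presses on something with over 40 N, if the wrist force passes 120 N, or if a joint passes its speed limit or range.

## Working session

There is one attempt and no reset: what is moved stays moved. The work goes in short steps, Python scripts to look and compute and a shell command to move; the robot and the scene stay as the last step left them, time stands still between calls to the robot, and variables do not carry over. Pictures are saved under pics/ and viewed, at most 10 in all, crops included, and the job is handed in when it is done.

```bash
mkdir -p pics; cat > h.py <<'E'
import numpy as np, cv2
from workcell import robot, cams, ticket
def grab(n,save=None):
    d=cams.get_image(n)
    if save: cv2.imwrite('pics/'+save,cv2.cvtColor(d['frame'],cv2.COLOR_RGB2BGR))
    np.savez('/tmp/'+n+'.npz',**d); return d
def world(d,u=None,v=None):  # pinhole: point cloud HxWx3
    K=d['intrinsics']; z=d['z_map']; V=np.linalg.inv(d['view'])
    vv,uu=np.mgrid[:z.shape[0],:z.shape[1]]
    p=np.stack([(uu-K[0,2])/K[0,0]*z,-(vv-K[1,2])/K[1,1]*z,-z],-1)
    return p@V[:3,:3].T+V[:3,3]
E
python3 - <<'E'
from h import *
for n in('top','scene'):
    d=grab(n,n+'0.png'); print(n,d['intrinsics'].tolist(),np.linalg.inv(d['view']).round(3).tolist())
s=robot.read_state(); print(s)
E
```

```text
top [[370.0696095442404, 0.0, 321.9387788139368], [0.0, 370.0696095442404, 196.6668861613392], [0.0, 0.0, 1.0]] [[-0.021, 0.999, -0.03, 0.564], [-1.0, -0.021, 0.005, -0.02], [0.004, 0.03, 1.0, 0.957], [0.0, 0.0, 0.0, 1.0]]
scene [[507.9741587903802, 0.0, 315.4663493455011], [0.0, 507.9741587903802, 193.3977320143587], [0.0, 0.0, 1.0]] [[-0.863, 0.382, -0.331, 0.177], [-0.506, -0.647, 0.571, 0.703], [0.004, 0.66, 0.751, 1.049], [0.0, 0.0, 0.0, 1.0]]
{'t': 0.1, 'qpos': array([-1.29617780e+00,  3.26857540e-01, -1.93503649e-01,  1.05201927e+00,
        1.07461922e-05,  1.43659421e+00]), 'qd': array([-6.03356187e-04, -1.91224224e-03,  2.50345147e-03,  9.87370780e-04,
        1.72687703e-04,  3.51782638e-05]), 'joint_efforts': array([ 8.41287037e-04, -4.44238615e+01,  2.63038284e+01,  7.86122546e-03,
       -1.66614636e-04, -3.77909586e-06]), 'ee_pos': array([ 0.21851106, -0.50416759,  0.24457929]), 'orientation': array([-7.90490396e-04,  9.79180546e-01,  2.02989729e-01, -5.02039152e-05]), 'ft_force': array([ 0.37392266, -0.1174784 ,  0.22852419]), 'torque': array([ 0.08481106, -0.01379588, -0.01441826]), 'grip_force': 0.0, 'gripper_width': 0.9990804340945181}
```

View pics/top0.png

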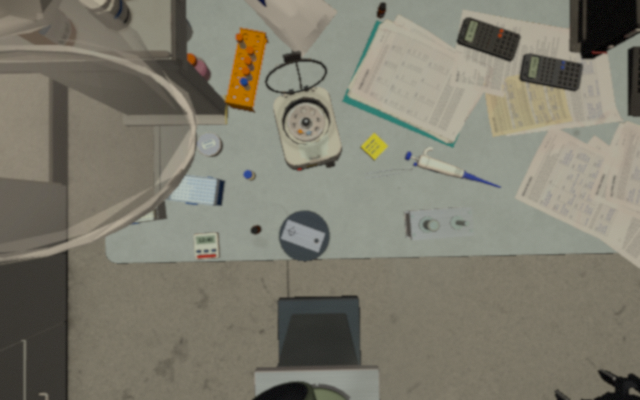

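View pics/scene0.png

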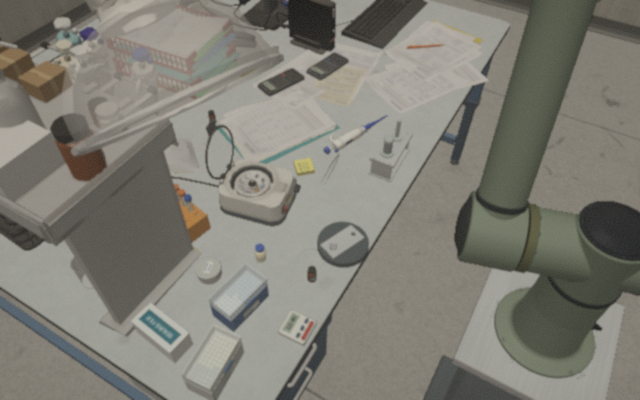

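The top view shows the stand at about (438,223), with the thick punch at (430,225) and the scriber at (459,223). The coupon sits on the block at (303,235), with its drilled hole near (317,240) and the ring near (290,231).

```bash
python3 - <<'E'
from h import *
d=dict(np.load('/tmp/top.npz')); s=dict(np.load('/tmp/scene.npz'))
W=world(d)
a=d['frame'][195:265,265:345]; b=d['frame'][195:265,400:480]; 
s_=s['frame'][210:280,305:385]; c=s['frame'][110:180,355:435]
f=lambda x:cv2.resize(x,(400,300),interpolation=cv2.INTER_CUBIC)
cv2.imwrite('pics/c0.png',np.vstack([np.hstack([f(a),f(b)]),np.hstack([f(s_),f(c)])])[:,:,::-1])
def blob(W,box,z0,z1):
    m=np.zeros(W.shape[:2],bool); m[box[0]:box[1],box[2]:box[3]]=1
    m&=(W[...,2]>z0)&(W[...,2]<z1); P=W[m]; 
    if len(P)<4: print('few',len(P)); return
    r=cv2.minAreaRect((P[:,:2]*1000).astype(np.float32)); print(z0,z1,len(P),np.median(P,0).round(4),'rect',np.round(r[0],1),np.round(r[1],1),round(r[2],1))
for n,W,bx,sb in(('top',W,(195,265,265,345),(195,265,400,480)),('scene',world(s),(210,280,305,385),(110,185,355,435))):
    print(n); blob(W,bx,.012,.024);blob(W,bx,.0235,.04); blob(W,sb,.055,.068)
    for z in(.072,.085,.1,.11): blob(W,sb,z,.2)
    m=W[sb[0]:sb[1],sb[2]:sb[3]].reshape(-1,3); m=m[m[:,2]>.075]; print(m[np.argsort(m[:,1])][::4].round(3).tolist())
E
```

```text
top
0.012 0.024 1336 [0.4956 0.021  0.0201] rect [496.1  23.1] [128.  128.1] 75.0
0.0235 0.04 757 [0.4967 0.0271 0.0261] rect [492.   23.1] [112.9  85.2] 88.4
0.055 0.068 1325 [ 0.5234 -0.3118  0.0652] rect [ 522.  -310.1] [ 70.  151.1] 2.9
0.072 0.2 276 [ 0.5227 -0.2756  0.1184] rect [ 519.9 -307.8] [ 36.  101.4] 0.5
0.085 0.2 204 [ 0.5224 -0.2754  0.1212] rect [ 518.4 -305.5] [89.3 27.1] 86.6
0.1 0.2 172 [ 0.5217 -0.2756  0.1224] rect [ 518.4 -305.5] [89.3 27.1] 86.6
0.11 0.2 156 [ 0.5216 -0.2756  0.1225] rect [ 517.9 -305.3] [89.2 27.1] 85.7
[[0.526, -0.351, 0.128], [0.524, -0.347, 0.131], [0.524, -0.346, 0.129], [0.529, -0.345, 0.09], [0.518, -0.344, 0.104], [0.519, -0.343, 0.111], [0.519, -0.343, 0.075], [0.522, -0.342, 0.132], [0.52, -0.342, 0.098], [0.521, -0.342, 0.104], [0.52, -0.341, 0.086], [0.524, -0.341, 0.123], [0.524, -0.341, 0.081], [0.523, -0.341, 0.107], [0.526, -0.34, 0.076], [0.525, -0.34, 0.09], [0.52, -0.286, 0.118], [0.529, -0.284, 0.118], [0.518, -0.283, 0.123], [0.516, -0.282, 0.125], [0.52, -0.281, 0.122], [0.518, -0.28, 0.124], [0.532, -0.279, 0.121], [0.52
[... 2212 characters left out ...]
527, -0.267, 0.081], [0.526, -0.267, 0.122], [0.51, -0.266, 0.112], [0.522, -0.266, 0.12], [0.51, -0.266, 0.09], [0.508, -0.265, 0.103], [0.511, -0.265, 0.105], [0.514, -0.264, 0.085], [0.523, -0.264, 0.107], [0.524, -0.264, 0.096], [0.512, -0.263, 0.095], [0.522, -0.263, 0.105], [0.521, -0.263, 0.127], [0.523, -0.262, 0.119], [0.51, -0.262, 0.082], [0.519, -0.262, 0.107], [0.509, -0.261, 0.101], [0.515, -0.261, 0.106], [0.51, -0.261, 0.09], [0.514, -0.261, 0.118], [0.521, -0.26, 0.085], [0.515, -0.259, 0.115], [0.509, -0.25, 0.077], [0.177, 0.703, 1.049], [0.177, 0.703, 1.049], [0.177, 0.703, 1.049], [0.177, 0.703, 1.049], [0.177, 0.703, 1.049], [0.177, 0.703, 1.049], [0.177, 0.703, 1.049]]
```

View pics/c0.png

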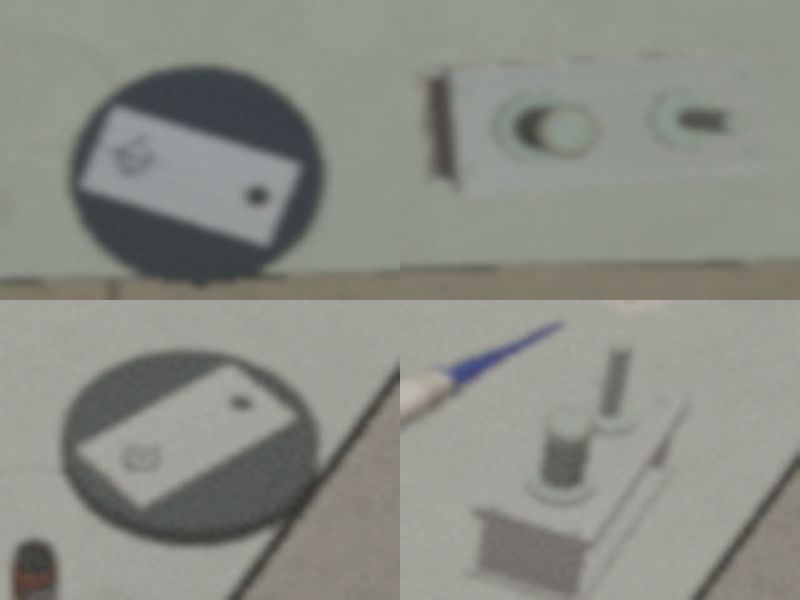

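```bash
python3 -m pendant '{"linear":[[1,0.77,0],[1,0.77,0],[1,0.77,0],[1,0.77,0],[1,0.77,0],[1,0.77,0],[1,0.77,0],[1,0.77,0],[1,0.77,0],[1,0.77,0],[1,0.77,0],[1,0.77,0]],"twist":[[0,0,1],[0,0,1],[0,0,1],[0,0,1],[0,0,1],[0,0,1],[0,0,1],[0,0,1],[0,0,1],[0,0,1],[0,0,1],[0,0,1]],"gripper":[70,70,70,70,70,70,70,70,70,70,70,70]}' 60; python3 - <<'E'
from h import *
d=dict(np.load('/tmp/top.npz')); V=np.linalg.inv(d['view']);K=d['intrinsics']
def ray(u,v,z):
    r=V[:3,:3]@np.array([(u-K[0,2])/K[0,0],-(v-K[1,2])/K[1,1],-1]); c=V[:3,3]
    return c+r*(z-c[2])/r[2]
cu=lambda x,y,u0:(u0+(x+.5)/5-.5,195+(y+.5)/(30/7)-.5)
print('ring',ray(*cu(132,155,265),.026).round(4),'hole',ray(*cu(257,195,265),.026).round(4),'cap',ray(*cu(568,131,320),.121).round(4),'collarL',ray(*cu(493,127,320),.071))
d=grab('wrist','w1.png'); print(d['intrinsics'].tolist()); s=robot.read_state(); print(s['ee_pos'],s['orientation'],s['qpos'],s['gripper_width'],s['t'])
E
```

```text
t: 1.1
ee_pos: [0.5195, -0.2724, 0.2449]
orientation: [-0.0, 0.745, 0.667, -0.0]
ft_force: [-0.2, -0.7, 0.9]
gripper_width: 0.823
grip_force: 0.0
ring [0.5086 0.0542 0.026 ] hole [ 0.4839 -0.008   0.026 ] cap [ 0.52   -0.2746  0.121 ] collarL [ 0.52037709 -0.25392199  0.071     ]
[[309.70691628693146, 0.0, 324.77892655580223], [0.0, 309.70691628693146, 199.3029894039309], [0.0, 0.0, 1.0]]
[ 0.52355    -0.26887158  0.24481335] [-1.58348100e-04  7.42383437e-01  6.69971682e-01  2.17997401e-03] [-0.6019527   0.39727335 -0.08896525  1.08385195  0.00431409  1.07129588] 0.8214730485085217 1.15
```

View pics/w1.png

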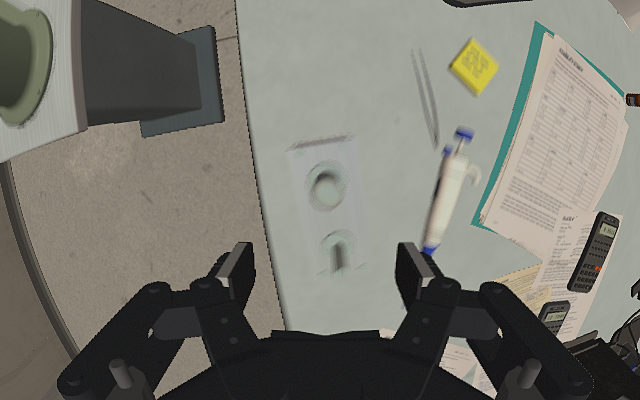

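The wrist view shows the punch's cap at about (325,185) and the scriber below it at (337,250), between the open fingers. It is blurred because the arm was still moving.

```bash
cat >> h.py <<'E'
def wworld(d):
    K=d['intrinsics']; z=d['z_map']; V=np.linalg.inv(d['view'])
    vv,uu=np.mgrid[:z.shape[0],:z.shape[1]]
    x=(uu-K[0,2])/K[0,0]; y=(vv-K[1,2])/K[1,1]; r=np.hypot(x,y)+1e-9; k=np.tan(np.minimum(r,1.5))/r*z
    return np.stack([x*k,-y*k,-z],-1)@V[:3,:3].T+V[:3,3]
E
python3 -m pendant '{"linear":[[0,0,-0.5],[0,0,0],[0,0,0],[0,0,0]],"twist":[[0,0,1],[0,0,0.2],[0,0,0],[0,0,0]],"gripper":[70,70,70,70]}' 60; python3 - <<'E'
from h import *
d=grab('wrist','w2.png'); s=robot.read_state(); print(s['ee_pos'],s['orientation'],s['t'])
W=wworld(d); 
near=np.hypot(W[...,0]-.52,W[...,1]+.273)<.03
for a,b in((.119,.14),(.115,.14),(.068,.074)):
    P=W[near&(W[...,2]>a)&(W[...,2]<b)]
    if len(P)>4: print(a,len(P),P.mean(0).round(4),cv2.minEnclosingCircle((P[:,:2]*1000).astype(np.float32)))
P=W[(abs(W[...,2]-.065)<.003)&(abs(W[...,0]-.52)<.06)&(abs(W[...,1]+.31)<.1)]; print(cv2.minAreaRect((P[:,:2]*1000).astype(np.float32)))
E
```

```text
t: 1.48
ee_pos: [0.5181, -0.274, 0.2328]
orientation: [-0.0, 0.712, 0.703, -0.0]
ft_force: [0.3, -0.2, 0.2]
gripper_width: 0.819
grip_force: 0.0
[ 0.5182712  -0.2741813   0.23308972] [ 1.29711916e-05  7.11504848e-01  7.02681187e-01 -7.89707511e-06] 1.5333
0.119 747 [ 0.5184 -0.2731  0.1216] ((518.2571411132812, -273.76568603515625), 13.55872917175293)
0.115 861 [ 0.5185 -0.2724  0.1211] ((518.5048828125, -273.587646484375), 13.964916229248047)
0.068 528 [ 0.5188 -0.2656  0.0703] ((518.9661254882812, -273.0420837402344), 19.91919708251953)
((520.1614379882812, -310.22271728515625), (70.96732330322266, 151.2853240966797), 2.9176859855651855)
```

```bash
python3 -m pendant '{"linear":[[0,0.02,-1],[0,0,-1],[0,0,-1],[0,0,-1],[0,0,-1],[0,0,-0.78],[0,0,0],[0,0,0]],"twist":[[0,0,0],[0,0,0],[0,0,0],[0,0,0],[0,0,0],[0,0,0],[0,0,0],[0,0,0]],"gripper":[70,70,70,70,70,70,70,70]}' 80; python3 -m pendant '{"linear":[[0,0,0],[0,0,0],[0,0,0],[0,0,0],[0,0,0],[0,0,0],[0,0,0],[0,0,0]],"twist":[[0,0,0],[0,0,0],[0,0,0],[0,0,0],[0,0,0],[0,0,0],[0,0,0],[0,0,0]],"gripper":[50,40,30,20,10,10,10,10]}' 80
```

```text
t: 2.2
ee_pos: [0.5178, -0.2733, 0.0881]
orientation: [-0.001, 0.711, 0.703, -0.0]
ft_force: [0.3, -0.1, 0.5]
gripper_width: 0.82
grip_force: 0.0
t: 2.87
ee_pos: [0.5193, -0.2738, 0.0898]
orientation: [0.001, 0.711, 0.703, -0.0]
ft_force: [-2.0, -0.1, 7.6]
gripper_width: 0.269
grip_force: 78.1
```

```bash
python3 -m pendant '{"linear":[[0,0,0.5],[0,0,0.8],[0,0,0.8],[0,0,0.8],[0,0,0.8],[0,0,0.4],[0,0,0]],"twist":[[0,0,0],[0,0,0],[0,0,0],[0,0,0],[0,0,0],[0,0,0],[0,0,0]],"gripper":[10,10,10,10,10,10,10]}' 80; python3 -m pendant '{"linear":[[0,0.5,0],[0,1,0],[0,1,0],[0,1,0],[0,1,0],[0,1,0],[0,1,0],[0,1,0],[0,1,0],[0,1,0],[0,0.5,0],[0,0,0]],"twist":[[0,0,0],[0,0,0],[0,0,0],[0,0,0],[0,0,0],[0,0,0],[0,0,0],[0,0,0],[0,0,0],[0,0,0],[0,0,0],[0,0,0]],"gripper":[10,10,10,10,10,10,10,10,10,10,10,10]}';python3 -m pendant '{"linear":[[0,0,0],[0,0,0]],"twist":[[0,0,0],[0,0,0]],"gripper":[10,10]}'; python3 - <<'E'
from h import *
d=grab('wrist','w3.png'); print(np.linalg.inv(d['view'])[:3].round(3).tolist(),robot.read_state()['ee_pos'])
grab('scene','s3.png')
E
```

```text
t: 3.45
ee_pos: [0.5199, -0.274, 0.1932]
orientation: [0.002, 0.711, 0.704, 0.0]
ft_force: [0.6, -0.5, -2.4]
gripper_width: 0.267
grip_force: 78.7
t: 4.45
ee_pos: [0.5171, -0.0201, 0.1894]
orientation: [-0.002, 0.709, 0.705, -0.001]
ft_force: [0.0, -0.3, -1.8]
gripper_width: 0.267
grip_force: 78.7
t: 4.62
ee_pos: [0.5183, -0.0237, 0.1902]
orientation: [-0.0, 0.711, 0.703, -0.001]
ft_force: [1.1, -0.2, -2.9]
gripper_width: 0.261
grip_force: 78.7
[[1.0, 0.009, 0.003, 0.519], [-0.01, 0.962, 0.272, 0.045], [-0.001, -0.272, 0.962, 0.318]] [ 0.51847142 -0.02400782  0.19032797]
```

View pics/w3.png

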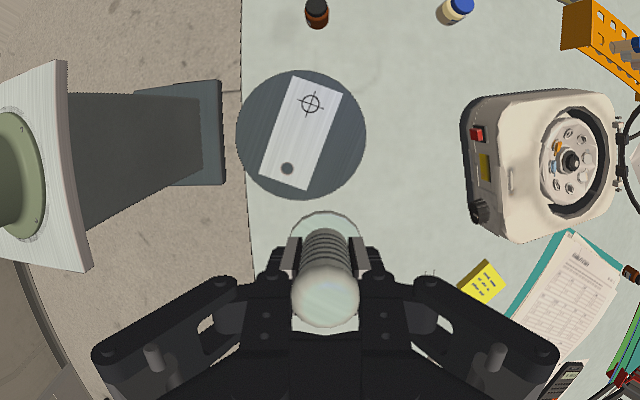

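View pics/s3.png

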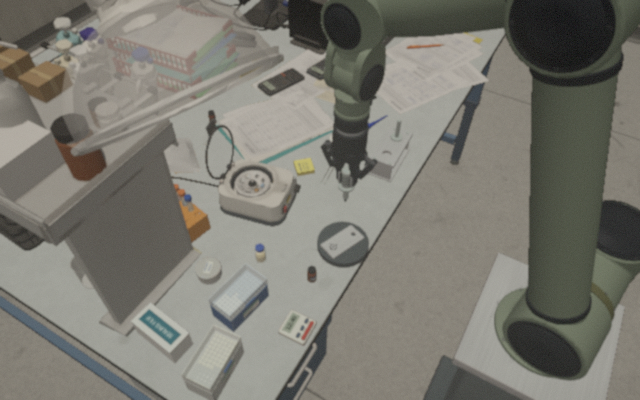

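The wrist view shows the ring sharply at (311,103), the hole at (287,169), and the punch held symmetrically with its collar at (326,230) and cap at (325,297). The scene view shows the punch hanging upright, with its tip at about (346,198).

```bash
python3 - <<'E'
from h import *
d=dict(np.load('/tmp/wrist.npz')); W=wworld(d)
for n,(u,v) in dict(ring=(311,103),hole=(287,169)).items(): print(n,np.median(W[v-3:v+4,u-3:u+4].reshape(-1,3),0).round(4))
m=(abs(W[...,2]-.026)<.0025)&(np.hypot(W[...,0]-.497,W[...,1]-.022)<.06)
P=W[m]; print(len(P),cv2.minAreaRect((P[:,:2]*1000).astype(np.float32)))
e=np.array([.5185,-.024])
near=np.hypot(W[...,0]-e[0],W[...,1]-e[1])<.035
zs=W[near&(W[...,2]>.1)]; 
box=W[205:335,285:365].reshape(-1,3); box=box[np.hypot(*(box[:,:2]-e).T)<.03]
top=box[:,2].max(); print('captop',top)
for a,b in((top-.004,top+.01),(top-.06,top-.049)):
    P=box[(box[:,2]>a)&(box[:,2]<b)]; print(len(P),P.mean(0),P.min(0).round(4),P.max(0).round(4),cv2.minEnclosingCircle((P[:,:2]*1000).astype(np.float32)))
# scene: silhouettes of tip
s=dict(np.load('/tmp/scene.npz')); S=world(s); m=(np.hypot(S[...,0]-e[0],S[...,1]-e[1])<.03)&(S[...,2]>.1)&(S[...,2]<.18)
P=S[m]
for z in np.arange(.1,.18,.01):
    q=P[abs(P[:,2]-z-.005)<.005]
    if len(q): print(round(z,3),len(q),q.mean(0).round(4),np.ptp(q,0).round(4))
E
```

```text
ring [0.5062 0.0552 0.0253]
hole [ 0.4812 -0.0085  0.0193]
5294 ((494.3336486816406, 26.81114959716797), (100.67584991455078, 50.95695877075195), 68.94482421875)
captop 0.25977933931333363
40 [ 0.51801322 -0.00684698  0.25713877] [ 0.5084 -0.0077  0.2559] [ 0.5285 -0.0055  0.2598] ((518.4876098632812, -6.660355567932129), 10.045238494873047)
947 [ 0.51824093 -0.01359315  0.20520351] [ 0.5016 -0.0202  0.1998] [ 0.5351 -0.011   0.2108] ((518.3557739257812, -13.108304977416992), 16.743793487548828)
0.11 2 [ 0.517  -0.0211  0.1163] [0.0027 0.0003 0.0024]
0.12 9 [ 0.5139 -0.0203  0.1261] [0.0102 0.0127 0.0095]
0.13 18 [ 0.5151 -0.0199  0.1343] [0.0122 0.0109 0.0091]
0.14 15 [ 0.5156 -0.0192  0.1449] [0.0116 0.009  0.0082]
0.15 1 [ 0.5126 -0.0171  0.1501] [0. 0. 0.]
0.16 36 [ 0.5154 -0.0123  0.1682] [0.039  0.0183 0.0074]
0.17 60 [ 0.5154 -0.0127  0.1733] [0.0372 0.0253 0.0097]
```

```bash
python3 -m pendant '{"linear":[[-0.1,0.6,0],[-0.1,0.9,0],[-0.2,0.9,0],[-0.1,0.7,0],[0,0.06,-0.8],[0,0,-0.8],[0,0,-0.6],[0,0,0],[0,0,0],[0,0,0]],"twist":[[0,0,0],[0,0,0],[0,0,0],[0,0,0],[0,0,0],[0,0,0],[0,0,0],[0,0,0],[0,0,0],[0,0,0]],"gripper":[10,10,10,10,10,10,10,10,10,10]}'; python3 - <<'E'
from h import *
st=robot.read_state(); e=st['ee_pos']; print(e,st['ft_force'])
d=grab('wrist'); W=wworld(d); s=grab('scene','s4.png'); S=world(s)
t=grab('top');T=world(t)
for n,A in(('w',W),('s',S),('t',T)):
    P=A[(np.hypot(A[...,0]-e[0],A[...,1]-e[1])<.022)&(A[...,2]<e[2]+.04)&(A[...,2]>.035)]
    for z in np.arange(.035,.2,.006):
        q=P[(P[:,2]>=z)&(P[:,2]<z+.006)]
        if len(q)>8: print(n,round(z,3),len(q),q.mean(0).round(4),q.min(0).round(4)[:2],q.max(0).round(4)[:2])
V=s['view'];K=s['intrinsics']
for p in([.506,.055,.026],[e[0],e[1],e[2]-.0788]):
    c=V[:3,:3]@p+V[:3,3]; print((K[0,0]*c[0]/-c[2]+K[0,2]).round(1),(-K[1,1]*c[1]/-c[2]+K[1,2]).round(1))
cv2.imwrite('pics/s4c.png',cv2.resize(s['frame'][190:270,300:400],(800,600),interpolation=cv2.INTER_CUBIC)[:,:,::-1])
E
```

```text
t: 5.55
ee_pos: [0.5069, 0.0551, 0.1365]
orientation: [0.0, 0.711, 0.703, 0.0]
ft_force: [0.6, -0.1, -2.9]
gripper_width: 0.263
grip_force: 78.9
[0.50686634 0.05514861 0.13653221] [ 0.62900543 -0.0769323  -2.87494893]
w 0.107 22 [0.5029 0.0719 0.1125] [0.4904 0.0662] [0.5208 0.0745]
w 0.113 1230 [0.5071 0.0683 0.1168] [0.4889 0.059 ] [0.5256 0.0751]
w 0.119 197 [0.5073 0.0647 0.1219] [0.4955 0.0581] [0.5198 0.0675]
w 0.125 366 [0.5069 0.0649 0.1283] [0.4859 0.0588] [0.5278 0.0679]
w 0.131 445 [0.5066 0.065  0.134 ] [0.486  0.0587] [0.5278 0.0678]
w 0.137 515 [0.507  0.0649 0.14  ] [0.4859 0.0584] [0.5278 0.068 ]
w 0.143 578 [0.507  0.0649 0.146 ] [0.4859 0.0585] [0.528  0.0681]
w 0.149 618 [0.507  0.065  0.1519] [0.4861 0.0583] [0.5279 0.0677]
w 0.155 554 [0.507  0.0645 0.158 ] [0.4891 0.0441] [0.5248 0.0691]
w 0.161 1231 [0.5071 0.0635 0.1649] [0.4884 0.0432] [0.5257 0.0696]
w 0.167 2856 [0.5069 0.0577 0.1688] [0.4882 0.0436] [0.526  0.0689]
w 0.173 211 [0.5067 0.0663 0.1748] [0.4882 0.0469] [0.5256 0.0677]
s 0.077 10 [0.5029 0.0602 0.0805] [0.4989 0.0556] [0.5098 0.0655]
s 0.083 10 [0.5047 0.0603 0.0873] [0.4996 0.0557] [0.5102 0.0621]
s 0.113 58 [0.5034 0.0665 0.1163] [0.4867 0.0508] [0.5244 0.0765]
s 0.119 26 [0.5045 0.0669 0.1211] [0.4886 0.0592] [0.5223 0.0744]
s 0.125 20 [0.5047 0.065  0.1277] [0.4885 0.0611] [0.5215 0.0697]
s 0.131 31 [0.5071 0.0645 0.1337] [0.4874 0.058 ] [0.5276 0.0682]
s 0.137 24 [0.5058 0.0641 0.1404] [0.486  0.0593] [0.5279 0.0679]
s 0.143 28 [0.5054 0.0648 0.1462] [0.4885 0.0595] [0.5267 0.0681]
s 0.149 23 [0.5059 0.0647 0.1519] [0.4862 0.0596] [0.527  0.0693]
s 0.155 25 [0.5061 0.0654 0.1582] [0.4885 0.0591] [0.5233 0.0682]
s 0.161 30 [0.5082 0.0634 0.1649] [0.4885 0.0438] [0.5238 0.0689]
s 0.167 60 [0.5104 0.0594 0.1696] [0.4886 0.0446] [0.5247 0.0688]
s 0.173 12 [0.5084 0.062  0.1746] [0.4853 0.0486] [0.5259 0.0691]
332.1 246.4
332.1 238.6
```

View pics/s4c.png

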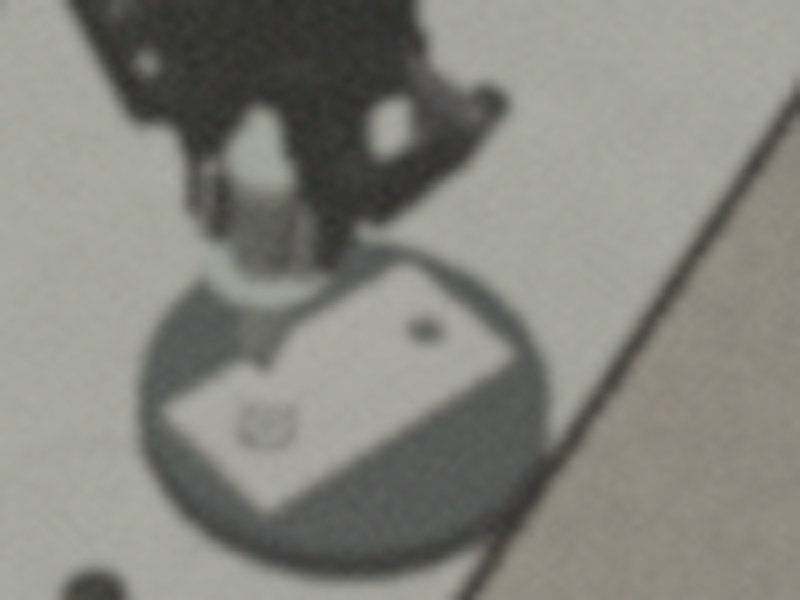

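The ring is visible at crop (267,425), i.e. px (333,247), matching my estimate, and the barrel's end is directly above it at about (333,239). The front of the grip is at constant y over its height, so the punch is upright.

```bash
python3 -m pendant '{"linear":[[-0.03,0,-0.4],[0,0,-0.4],[0,0,-0.3],[0,0,0],[0,0,0]],"twist":[[0,0,0],[0,0,0],[0,0,0],[0,0,0],[0,0,0]],"gripper":[10,10,10,10,10]}' 100;  python3 -m pendant '{"linear":[[0,0,-0.08],[0,0,-0.08],[0,0,-0.08],[0,0,0]],"twist":[[0,0,0],[0,0,0],[0,0,0],[0,0,0]],"gripper":[10,10,10,10]}';  python3 -m pendant '{"linear":[[0,0,-0.08],[0,0,-0.08],[0,0,0]],"twist":[[0,0,0],[0,0,0],[0,0,0]],"gripper":[10,10,10]}'
```

```text
t: 6.12
ee_pos: [0.5045, 0.0559, 0.1073]
orientation: [-0.001, 0.711, 0.704, -0.001]
ft_force: [0.1, -0.1, -3.3]
gripper_width: 0.26
grip_force: 98.1
t: 6.45
ee_pos: [0.5059, 0.0558, 0.103]
orientation: [0.0, 0.711, 0.704, 0.0]
ft_force: [-1.8, -0.5, 7.3]
gripper_width: 0.264
grip_force: 98.6
t: 6.7
ee_pos: [0.5058, 0.056, 0.0994]
orientation: [0.0, 0.711, 0.704, 0.001]
ft_force: [-2.7, 0.5, 9.7]
gripper_width: 0.264
grip_force: 98.8
```

```bash
python3 -m pendant '{"linear":[[0,0,-0.1],[0,0,-0.1],[0,0,-0.08],[0,0,0],[0,0,0]],"twist":[[0,0,0],[0,0,0],[0,0,0],[0,0,0],[0,0,0]],"gripper":[10,10,10,10,10]}';  python3 -m pendant '{"linear":[[0,0,-0.1],[0,0,0],[0,0,0]],"twist":[[0,0,0],[0,0,0],[0,0,0]],"gripper":[10,10,10]}'
```

```text
t: 7.12
ee_pos: [0.506, 0.056, 0.0934]
orientation: [0.001, 0.711, 0.704, 0.001]
ft_force: [-5.4, 0.8, 17.2]
gripper_width: 0.263
grip_force: 99.8
t: 7.37
ee_pos: [0.5064, 0.056, 0.0926]
orientation: [0.001, 0.711, 0.704, 0.001]
ft_force: [-9.4, 0.4, 31.7]
gripper_width: 0.257
grip_force: 101.4
```

```bash
python3 - <<'E'
from h import *
d=grab('wrist'); W=wworld(d); e=robot.read_state()['ee_pos']
r=np.hypot(W[...,0]-e[0],W[...,1]-e[1]); P=W[(r<.019)&(r>.014)&(W[...,2]<.085)&(W[...,2]>.035)&(abs(W[...,0]-e[0])<.01)]; print('collar',len(P),np.median(P,0),e)
E
python3 -m pendant '{"linear":[[0,0,0.3],[0,0,0.6],[0,0,0.8],[0,0,0.8],[0,0,0.8],[0,0,0.8],[0,0,0],[0,0,0]],"twist":[[0,0,0],[0,0,0],[0,0,0],[0,0,0],[0,0,0],[0,0,0],[0,0,0],[0,0,0]],"gripper":[10,10,10,10,10,10,10,10]}' 90
```

```text
collar 409 [0.50629736 0.07141723 0.07313665] [0.50643786 0.05601591 0.09264427]
t: 8.08
ee_pos: [0.5063, 0.0558, 0.1919]
orientation: [0.001, 0.711, 0.704, 0.001]
ft_force: [-0.6, 0.5, -3.6]
gripper_width: 0.262
grip_force: 97.9
```

```bash
python3 -m pendant '{"linear":[[0.05,-0.6,0],[0.05,-1,0],[0.05,-1,0],[0.05,-1,0],[0.05,-1,0],[0.05,-1,0],[0.05,-1,0],[0.05,-1,0],[0.05,-1,0],[0.05,-1,0],[0,-1,0],[0,-1,0]],"twist":[[0,0,0],[0,0,0],[0,0,0],[0,0,0],[0,0,0],[0,0,0],[0,0,0],[0,0,0],[0,0,0],[0,0,0],[0,0,0],[0,0,0]],"gripper":[10,10,10,10,10,10,10,10,10,10,10,10]}' 90;python3 -m pendant '{"linear":[[0,-1,0],[0,-0.58,0],[0,0,0],[0,0,0],[0,0,0],[0,0,0]],"twist":[[0,0,0],[0,0,0],[0,0,0],[0,0,0],[0,0,0],[0,0,0]],"gripper":[10,10,10,10,10,10]}'; python3 - <<'E'
from h import *
d=grab('wrist','w5.png'); W=wworld(d); e=robot.read_state()['ee_pos']; print(e)
r=np.hypot(W[...,0]-e[0],W[...,1]-e[1])
P=W[(r<.019)&(r>.014)&(abs(W[...,2]-e[2]+.02)<.006)&(abs(W[...,0]-e[0])<.012)]; print('collar',len(P),np.median(P,0))
for z in(.125,.14,.155):
  z+=e[2]-.1365; P=W[(r<.022)&(abs(W[...,2]-z)<.004)&(abs(W[...,0]-e[0])<.006)]; print(z,len(P),P[:,1].max(),np.percentile(P[:,1],90))
P=W[(abs(W[...,2]-.065)<.003)&(abs(W[...,0]-.52)<.06)&(abs(W[...,1]+.31)<.1)]; print(cv2.minAreaRect((P[:,:2]*1000).astype(np.float32)))
E
```

```text
t: 9.08
ee_pos: [0.5169, -0.2349, 0.189]
orientation: [-0.001, 0.711, 0.703, -0.0]
ft_force: [0.5, 0.3, -2.7]
gripper_width: 0.266
grip_force: 97.9
t: 9.58
ee_pos: [0.5177, -0.2722, 0.1908]
orientation: [-0.001, 0.71, 0.704, 0.0]
ft_force: [-0.2, 0.6, -3.8]
gripper_width: 0.264
grip_force: 97.9
[ 0.5178208  -0.2723221   0.19101004]
collar 501 [ 0.51793605 -0.25740351  0.17125254]
0.17951003994507217 151 -0.2595657103275777 -0.2601003744530638
0.19451003994507218 205 -0.25954655918712116 -0.26021834275914735
0.20951003994507217 200 -0.25939566662112024 -0.2600947654153606
((518.4063720703125, -277.552734375), (70.74263000488281, 85.90048217773438), 2.6138248443603516)
```

```bash
python3 -m pendant '{"linear":[[0.05,-0.06,-0.3],[0,0,-0.5],[0,0,-0.5],[0,0,-0.5],[0,0,-0.5],[0,0,-0.5],[0,0,-0.5],[0,0,-0.4],[0,0,0],[0,0,0]],"twist":[[0,0,0],[0,0,0],[0,0,0],[0,0,0],[0,0,0],[0,0,0],[0,0,0],[0,0,0],[0,0,0],[0,0,0]],"gripper":[10,10,10,10,10,10,10,10,10,10]}' 90;python3 -m pendant '{"linear":[[0,0,-0.1],[0,0,-0.1],[0,0,0],[0,0,0]],"twist":[[0,0,0],[0,0,0],[0,0,0],[0,0,0]],"gripper":[10,10,10,10]}'
```

```text
t: 10.47
ee_pos: [0.5188, -0.2746, 0.0982]
orientation: [-0.001, 0.71, 0.704, -0.0]
ft_force: [-0.4, 0.0, -2.9]
gripper_width: 0.261
grip_force: 97.9
t: 10.8
ee_pos: [0.5193, -0.2753, 0.0941]
orientation: [0.0, 0.711, 0.704, 0.0]
ft_force: [-0.0, 0.7, -3.0]
gripper_width: 0.263
grip_force: 97.9
```

```bash
python3 -m pendant '{"linear":[[0,0.04,-0.06],[0,0,-0.06],[0,0,0],[0,0,0]],"twist":[[0,0,0],[0,0,0],[0,0,0],[0,0,0]],"gripper":[10,10,10,10]}' 90
```

```text
t: 11.13
ee_pos: [0.5191, -0.2741, 0.0907]
orientation: [-0.0, 0.711, 0.704, -0.0]
ft_force: [1.0, -0.1, -2.9]
gripper_width: 0.262
grip_force: 97.9
```

```bash
python3 -m pendant '{"linear":[[0,0,-0.04],[0,0,0],[0,0,0],[0,0,0],[0,0,0],[0,0,0],[0,0,0],[0,0,0],[0,0,0],[0,0,0]],"twist":[[0,0,0],[0,0,0],[0,0,0],[0,0,0],[0,0,0],[0,0,0],[0,0,0],[0,0,0],[0,0,0],[0,0,0]],"gripper":[10,10,28,34,45,60,70,70,70,70]}' 20; python3 -m pendant '{"linear":[[0,0,0],[0,0,0.4],[0,0,0.8],[0,0,1],[0,0,1],[0,0,1],[0,0,1],[0,0,0.5],[0,0,0],[0,0,0],[0,0,0]],"twist":[[0,0,0],[0,0,0],[0,0,0],[0,0,0],[0,0,0],[0,0,0],[0,0,0],[0,0,0],[0,0,0],[0,0,0],[0,0,0]],"gripper":[70,70,70,70,70,70,70,70,70,70,70]}'; python3 - <<'E'
from h import *
d=grab('wrist','w6.png'); W=wworld(d); print(robot.read_state()['ee_pos'])
near=np.hypot(W[...,0]-.519,W[...,1]+.273)<.03
for a,b in((.115,.14),(.068,.074)):
    P=W[near&(W[...,2]>a)&(W[...,2]<b)]; print(a,len(P),P.mean(0).round(4),cv2.minEnclosingCircle((P[:,:2]*1000).astype(np.float32)))
t=grab('top'); T=world(t); m=(T[...,2]>.0235)&(T[...,2]<.04)
a0=dict(np.load('/tmp/scene.npz'))
cv2.imwrite('pics/fin.png',np.hstack([d['frame'][:,160:500],cv2.resize(t['frame'][195:265,265:345],(340,400))])[:,:,::-1])
E
```

```text
t: 11.97
ee_pos: [0.5191, -0.2742, 0.0898]
orientation: [-0.0, 0.711, 0.704, -0.0]
ft_force: [0.1, 0.2, 0.3]
gripper_width: 0.82
grip_force: 0.0
t: 12.88
ee_pos: [0.5186, -0.2738, 0.2314]
orientation: [-0.001, 0.711, 0.704, -0.0]
ft_force: [0.1, -0.1, 0.3]
gripper_width: 0.823
grip_force: 0.0
[ 0.51836455 -0.27364463  0.23097843]
0.115 871 [ 0.5193 -0.2729  0.1211] ((519.3084106445312, -274.3561706542969), 14.076233863830566)
0.068 523 [ 0.5195 -0.2662  0.0702] ((519.0737915039062, -273.7414245605469), 19.818012237548828)
```

View pics/fin.png

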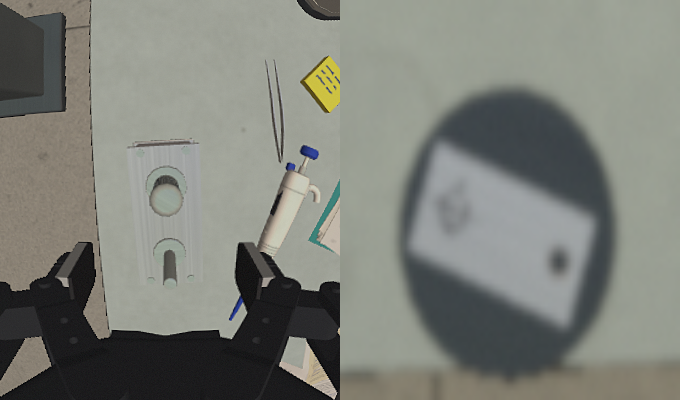

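The punch stands upright in its hole at (165,185), within 1 mm of where it started, and the scriber at (170,262) is untouched. The coupon's ring is at the same top-view pixel as before.

```bash
python3 -c "
from workcell import ticket
print(ticket.close_job())"
```

```text
the job is handed in; nothing more can be done
None
```

The punch was pressed to its stop inside the ring, put back upright in its own hole about 1 mm from where it started, and released; the coupon did not shift, and the job is handed in (no verdict was returned).

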